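# Take the lens off the product-photo camera

### The job

The shop's camera lies on its back in its cradle. Press the round silver release button beside the lens mount all the way in (it stays in by itself), turn the lens anticlockwise about a quarter turn until you feel it reach its stop, lift it straight off and stand it upright, glass up, in the middle of the grey tray. Work gently: do not force the button, the mount or the lens, and leave everything else where it is.

Things in the scene. Friction and masses are not known exactly. Their poses are not given: they have to be found in the camera images.
- camera: Black camera, fixed, on its back in an aluminium cradle, 125 (x) x 165 (y) mm, mount facing up. Origin on the table on the mount's axis; z up. Mount face 62 mm above it; rubber hand grip at the +y end up to 70 mm high. Silver release button 55 mm from the axis towards -y. The mount is delicate: keep sideways, downward and twisting loads light (under about 20 N, 0.5 N m).
- lens: Black ribbed lens, diameter 62 mm, red line low on it, 0.2 to 0.3 kg. Origin at the centre of its rear end, z along its axis to the glass. Barrel (grip here) 12.5 to 59.5 mm above origin; below it a steel bayonet 47 mm wide. Mounted and locked: origin 54.5 mm above the camera's, axes parallel, about 1.5 mm play, pushed up by a 6 N spring.
- release (a joint): How far the release button is pressed, m: 0 out, 0.006 fully in; 0.0045 or more frees the lens. It resists with about 3 N, has a hard end, and stays where it is left.
- release_top (a point): Centre of the top of the silver release button, diameter 20 mm, 9 mm above the mount face when out; press straight down. It moves with the button. Its pin locks the lens; once in, the lens turns anticlockwise seen from above (+yaw) against light friction (under 0.2 N m) to a hard stop 55 to 85 degrees on, different each time, and lifts off only within the last 4 degrees before that stop.
- tray: Grey fixed tray, 130 x 130 mm, walls 5 mm thick and 18 mm high, blue lining. Origin under its centre; inner floor 5 to 6 mm above the table.
- wheel_a: White skateboard wheel lying flat, diameter 53, 32 mm high. Origin at its underside centre. Leave alone.
- wheel_b: Orange skateboard wheel lying flat, diameter 53, 32 mm high. Origin at its underside centre. Leave alone.
- spare_lens: Short black spare lens standing on the table, diameter 58, 34 mm high. Origin at its underside centre. Leave alone.
- lens_cap: Black lens cap lying flat, diameter 58, 7 mm high. Origin at its underside centre. Leave alone.
- blower: Rubber dust blower standing up, diameter 48, 80 mm high, with a thin nozzle. Origin at its underside centre. Leave alone.
- mug: Blue mug, diameter 80, 90 mm high, handle at +y. Origin at its underside centre. Leave alone.
- bearing_box: Red cardboard box of bearings, 90 x 60 x 30 mm. Origin at its underside centre. Leave alone.
- driver: Screwdriver lying along its x, 160 mm long. Origin at its underside near the middle. Leave alone.

How it is judged:
By the outcome, as a careful person would: the job done as asked, in the order asked, and still so for the second after the job is handed in, with the robot touching nothing.
It also fails if it takes over 72 s, if anything falls off the work surface, if the arm or the gripper's body presses on something with over 40 N, if the wrist force passes 120 N, or if a joint passes its speed limit or range.

### The arm

A 6-joint arm with a two-finger parallel gripper is mounted at the origin on the work surface. World frame = base frame: x ahead of the robot, y to its left, z up, the work surface at z = 0. Lengths are in m, angles in rad, forces in N, time in s.
With the tool pointing down it reaches from about 0.35 to 0.85 m from the base axis. Payload 8.1 kg.
Tool frame: the origin (TCP) lies at the centre of the arm's flange, where the gripper is bolted on; the fingertips stand 186 mm ahead of it and the grasp point (between the pads) lies 167 mm ahead of it; z points along the fingers, y is the line along which they close (so a half turn about z gives the same grasp; the last joint's range is limited). The gripper opens to 93 mm and grips with 3 to 60 N. Pads are 15 mm wide; open, the fingers measure 128 mm over their backs; the gripper's body (75 mm by 188 mm) begins 65 mm behind the grasp point.
Start: joints at [-1.251, 0.13, 1.488, -0, 1.523, -0.085], TCP at [0.236, -0.552, 0.405] pointing down, gripper open.
Joint ranges: [-2.96, 2.96], [-0.89, 2.26], [0.02, 2.5], [-1.34, 4.48], [0, 2.73], [-2.66, 2.66]. Speed limits (rad/s): [2.39, 2.39, 2.79, 3.14, 3.14, 3.14].

### API

Orientations are given as a rotation vector (axis times angle).
In Python, from plant import robot gives the robot as it stands.
- The arm moves only by the tool apply_moves, never from a script. Its argument "series" is a list of rows, each a list of 2 entries, a list of its own where there are three numbers: the shift along the tool's x, y, z in mm, then the turn, a rotation vector about the tool's x, y, z in rad. A call has 1 to 12 rows; each row shifts and turns the commanded pose from where the row before left it, along the tool's axes as they then stand; what a row does not reach is not made up. A row lasts 1/12 s, in which the tool goes at most 41.7 mm and 7.16 degrees, less where a joint would pass 70% of its speed; a pose out of reach is approached as far as the arm can. A call is refused whole if a number of a shift passes 41.7 or a number of a turn 0.125, either way. A call with a gripper value outside its range is refused whole. "claw" is the opening, from 0 (shut) to 1 (fully open), set as the call begins (left out, the last holds). The fingers move at their own pace and stop on an object; "newtons" is the grip in N (left out, the last holds). Time passes only in rows, so rows that do not move let the fingers close. It gives the time, the measured TCP pose, the force, the opening and the grip force at its end, in the units of the state.
- robot.read_state(): the state, without advancing time (a new reading comes with each control period).
- robot.read_camera(name): name is "scene" or "top" or "wrist"; returns (picture, depth): 480x640x3 uint8, blue, green, red; 480x640 float32, m along the optical axis (not along the pixel's ray), 0 where there is no reading.
- robot.calibration(name): a dict with "fx", "fy", "cx", "cy" (pixels), "extrinsics" (4x4, takes a point from world to camera coordinates). Camera axes: x right, y down, z forward; pixel columns grow to the right and rows downward; lengths in m; the calibration is good to about 2 mm. A picture is of the moment at which its call begins: read the wrist's pose just before it. calibration takes no time and is no camera call; for the wrist camera it gives the pose at the moment of the call.
- robot.close_job(): hands the job in; it is judged then, once.
The state is a dict: "t": time; "q": joint angles; "dq": joint speeds; "joint_torque": joint torques, N m; "tool_pos": TCP position; "orientation": TCP orientation; "force": force on the tool from outside, world axes, zero at the start; "wrist_torque": the same for the moment, N m; "opening": finger opening in m; "gripper_force": force on a finger pad.
Only numpy, scipy, OpenCV 4.12 (cv2) and the standard library are available. Lean on these libraries where they do the work, as an engineer would, in place of code of your own. Each camera call takes 0.05 s, during which the arm holds its last target. There are 200 camera calls.

## Working session

There is one attempt and no reset: what is moved stays moved. The work goes in short steps, Python scripts to look and compute and a tool call to move; the robot and the scene stay as the last step left them, time stands still between calls to the robot, and variables do not carry over. Pictures are saved under pics/ and viewed, at most 10 in all, crops included, and the job is handed in when it is done.

Besides the shell and the picture viewer there is one more tool, called after "Call:" as a command line: name --argument value ..., lists and objects as JSON in quotes. apply_moves: Moves the arm, as the interface text tells. Its arguments: {"type":"object","properties":{"series":{"type":"array"},"claw":{"type":"number"},"newtons":{"type":"number"}},"required":["series"]}

```bash
mkdir -p pics; ls
cat > h.py <<'E'
from plant import robot
import numpy as np, cv2
from scipy.spatial.transform import Rotation as R
np.set_printoptions(precision=4,suppress=True)
def world(name,depth):
    c=robot.calibration(name);v,u=np.mgrid[:480,:640]
    p=np.stack([(u-c['cx'])/c['fx']*depth,(v-c['cy'])/c['fy']*depth,depth,np.ones_like(depth)],-1)
    return p@np.linalg.inv(c['extrinsics']).T
def ray(name,u,v,z,c=None):
    c=c or robot.calibration(name);T=np.linalg.inv(c['extrinsics'])
    d=T[:3,:3]@[(u-c['cx'])/c['fx'],(v-c['cy'])/c['fy'],1];o=T[:3,3]
    return o+d*(z-o[2])/d[2]
E
python3 - <<'E'
from h import *
for n in ("top","scene"):
    p,d=robot.read_camera(n); cv2.imwrite(f"pics/{n}0.png",p); np.save(f"{n}0.npy",d)
    c=robot.calibration(n);print(n,c)
s=robot.read_state();print(s)
E
```

```text
pics
top {'fx': 461.44828533225973, 'fy': 461.44828533225973, 'cx': 329.39291250534336, 'cy': 233.68255441459263, 'extrinsics': array([[-0.0128, -0.9999, -0.0048, -0.0032],
       [-0.994 ,  0.0132, -0.1085,  0.5768],
       [ 0.1085,  0.0034, -0.9941,  1.0178],
       [ 0.    ,  0.    ,  0.    ,  1.    ]])}
scene {'fx': 511.27677108586477, 'fy': 511.27677108586477, 'cx': 314.7858136311874, 'cy': 246.34194293641517, 'extrinsics': array([[-0.1244,  0.9919, -0.0241,  0.0602],
       [ 0.5376,  0.047 , -0.8419, -0.2393],
       [-0.834 , -0.1177, -0.5391,  1.6319],
       [ 0.    ,  0.    ,  0.    ,  1.    ]])}
{'t': 0.1, 'q': array([-1.2514,  0.1311,  1.4892,  0.    ,  1.523 , -0.0854]), 'dq': array([ 0.0005,  0.0003, -0.0014,  0.0002, -0.0002,  0.0002]), 'joint_torque': array([  0.0019, -56.1343, -49.3094,   0.077 ,   0.0291,  -0.0001]), 'tool_pos': array([ 0.2362, -0.5513,  0.4038]), 'orientation': array([-3.0758, -0.6312,  0.0003]), 'force': array([-0.2323, -0.1773,  0.7692]), 'wrist_torque': array([ 0.0041, -0.0031, -0.0756]), 'gripper_force': 0.0, 'opening': 0.09292640886071084}
```

View pics/top0.png

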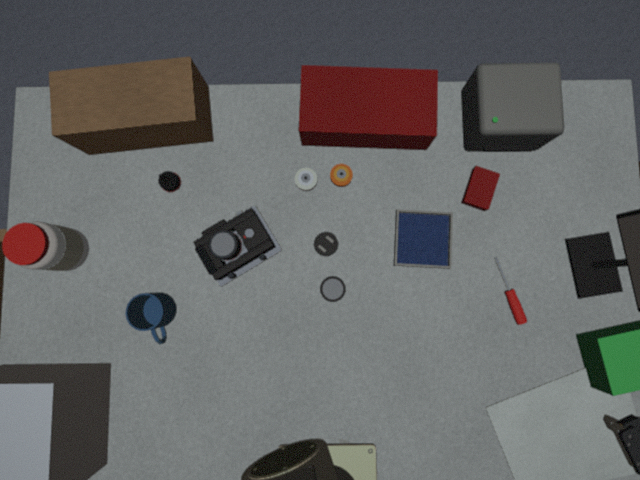

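The top view shows the camera at about (237,245), the lens top at (225,245), a possible button at (249,233), and the tray centred at about (423,239).

Run:
```python
from h import *
p=cv2.imread("pics/top0.png");d=np.load("top0.npy");W=world("top",d)
cv2.imwrite("pics/top_crop.png",cv2.resize(p[195:295,180:300],None,fx=6,fy=6,interpolation=cv2.INTER_CUBIC)[:600,:800])
for u,v in [(225,245),(249,233),(240,228),(265,240),(205,255),(423,239)]: print(u,v,W[v,u,:3],d[v,u])
# lens top
sub=W[195:295,180:300,:3].reshape(-1,3)
m=sub[(sub[:,2]>.105)&(sub[:,2]<.135)]
(c,r)=cv2.minEnclosingCircle(m[:,:2].astype(np.float32));print("lens",c,r,np.median(m[:,2]),len(m))
hsv=cv2.cvtColor(p,cv2.COLOR_BGR2HSV)
b=cv2.inRange(hsv,(105,100,40),(125,255,200));b[:,:380]=0;b[:,470:]=0;b[:190]=0;b[290:]=0
cs=max(cv2.findContours(b,0,2)[0],key=cv2.contourArea);(u,v),wh,a=cv2.minAreaRect(cs);print((u,v),wh,a,ray("top",u,v,.006))
```

```text
225 245 [0.5466 0.2069 0.1162] 0.962248
249 233 [0.5765 0.1655 0.0685] 1.0128437
240 228 [0.5887 0.1868 0.0616] 1.0210568
265 240 [0.5615 0.1317 0.0591] 1.0203929
205 255 [0.5293 0.2608 0.0709] 1.005594
423 239 [ 0.5641 -0.2279  0.0063] 1.0719467
lens (0.5497702360153198, 0.21261067688465118) 0.031237484887242317 0.11293248656971949 686
(423.0335388183594, 238.6613311767578) (49.920082092285156, 49.760215759277344) 2.2906100749969482 [ 0.565  -0.2281  0.006 ]
```

View pics/top_crop.png

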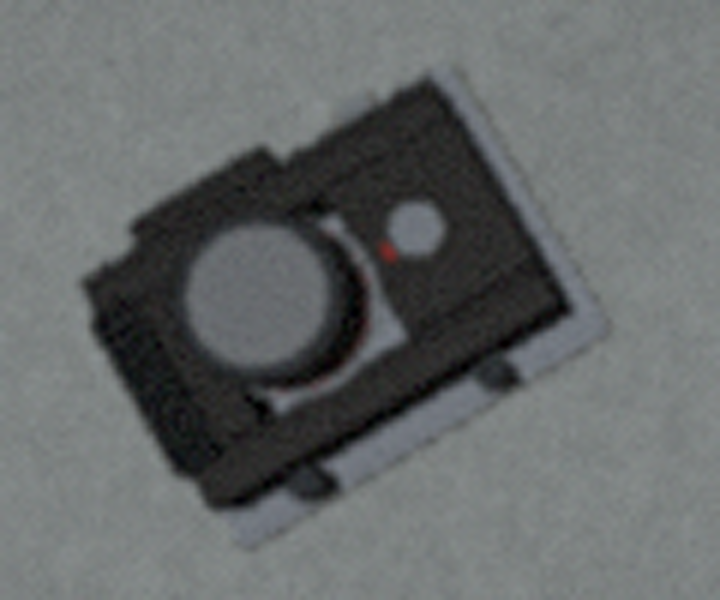

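```bash
cat >> h.py <<'E'
def plan(pos,ydir,s=None):
    """shift in current tool axes (mm) and turn about tool z to reach TCP pos, with closing line at angle ydir, pointing down"""
    s=s or robot.read_state(); A=R.from_rotvec(s['orientation'])
    B=R.from_matrix(np.array([[-np.sin(ydir),np.cos(ydir),0],[np.cos(ydir),np.sin(ydir),0],[0,0,-1]]).T)
    print('pos',s['tool_pos'],'q',s['q'],'F',s['force'],'T',s['wrist_torque'],'t',s['t'],'open',s['opening'])
    print('shift mm',A.inv().apply(np.array(pos)-s['tool_pos'])*1000,'turn',(A.inv()*B).as_rotvec(), 'ydir now',np.arctan2(*A.as_matrix()[[1,0],1]))
E
python3 - <<'E'
from h import *
L=ray("top",223,244.5,.114);B=ray("top",249.2,233,.071);print(L,B,np.linalg.norm((L-B)[:2]),np.degrees(np.arctan2(*(L-B)[[1,0]])))
c=robot.calibration("wrist");s=robot.read_state();T=np.eye(4);T[:3,:3]=R.from_rotvec(s['orientation']).as_matrix();T[:3,3]=s['tool_pos']
print(c['fx'],np.linalg.inv(T)@np.linalg.inv(c['extrinsics']))
u=L-B;yd=np.arctan2(u[1],u[0])-np.pi/2;print(yd)
plan([.565,.185,.40],yd)
E
```

```text
[0.5479 0.2116 0.114 ] [0.5762 0.1647 0.071 ] 0.054868718386729264 121.07341415903505
339.52133183725556 [[-0.0008 -0.9569 -0.2904  0.0806]
 [ 1.     -0.0009  0.0003  0.0005]
 [-0.0005 -0.2904  0.9569  0.0184]
 [ 0.      0.      0.      1.    ]]
0.5423333869109865
pos [ 0.2362 -0.5513  0.4038] q [-1.2514  0.1311  1.4892  0.      1.523  -0.0854] F [-0.2323 -0.1773  0.7692] T [ 0.0041 -0.0031 -0.0756] t 0.1 open 0.09292640886071084
shift mm [ 592.161  -547.3143    4.7952] turn [-0.0011 -0.0016 -1.7083] ydir now -1.1659992274861946
```

Call:
apply_moves --series '[[[10,-9,0],[0,0,0]],[[20,-18,0],[0,0,0]],[[25,-23,0],[0,0,0]],[[25,-23,0],[0,0,0]],[[25,-23,0],[0,0,0]],[[25,-23,0],[0,0,0]],[[25,-23,0],[0,0,0]],[[25,-23,0],[0,0,0]],[[25,-23,0],[0,0,0]],[[25,-23,0],[0,0,0]],[[25,-23,0],[0,0,0]],[[25,-23,0],[0,0,0]]]' --claw 0 --newtons 10

```text
t: 1.1
tool_pos: [0.3926, -0.2033, 0.4044]
orientation: [-3.077, -0.631, 0.0]
force: [0.8, 0.0, -0.4]
opening: 0.0178
gripper_force: 0.0
```

Call:
apply_moves --series '[[[25,-23,0],[0,0,0]],[[25,-23,0],[0,0,0]],[[25,-23,0],[0,0,0]],[[25,-23,0],[0,0,0]],[[25,-23,0],[0,0,0]],[[25,-23,0],[0,0,0]],[[25,-23,0],[0,0,0]],[[25,-23,0],[0,0,0]],[[25,-23,0],[0,0,0]],[[25,-23,0],[0,0,0]],[[25,-23,0],[0,0,0]],[[10,-9,0],[0,0,0]]]'

```text
t: 2.1
tool_pos: [0.5518, 0.1515, 0.404]
orientation: [-3.076, -0.635, 0.001]
force: [0.7, 0.4, -0.2]
opening: 0.0008
gripper_force: 0.0
```

Call:
apply_moves --series '[[[0,0,0],[0,0,-0.05]],[[0,0,0],[0,0,-0.12]],[[0,0,0],[0,0,-0.12]],[[0,0,0],[0,0,-0.12]],[[0,0,0],[0,0,-0.12]],[[0,0,0],[0,0,-0.12]],[[0,0,0],[0,0,-0.12]],[[0,0,0],[0,0,-0.12]],[[0,0,0],[0,0,-0.12]],[[0,0,0],[0,0,-0.12]],[[0,0,0],[0,0,-0.12]],[[0,0,0],[0,0,-0.12]]]'

```text
t: 3.1
tool_pos: [0.5511, 0.1476, 0.4043]
orientation: [-1.976, -2.441, 0.001]
force: [0.2, 0.4, -0.1]
opening: 0.0002
gripper_force: 0.0
```

Call:
apply_moves --series '[[[0,0,0],[0,0,-0.12]],[[0,0,0],[0,0,-0.12]],[[0,0,0],[0,0,-0.1]],[[0,0,0],[0,0,0]],[[0,0,0],[0,0,0]],[[0,0,0],[0,0,0]]]'

```text
t: 3.6
tool_pos: [0.5512, 0.1478, 0.4045]
orientation: [-1.548, -2.733, 0.001]
force: [-0.1, -0.0, 1.1]
opening: 0.0003
gripper_force: 0.0
```

Run:
```python
from h import *
plan([.5762,.1647,.405],.5423)
c=robot.calibration("wrist");p,d=robot.read_camera("wrist");np.save("w1.npy",d);cv2.imwrite("pics/w1.png",p)
import pickle;pickle.dump(c,open("w1.pkl","wb"))
```

```text
pos [0.5512 0.1478 0.4045] q [ 0.1722  0.0518  1.572  -0.0001  1.5183 -0.3681] F [-0.0526 -0.0131  1.0599] T [-0.0104 -0.1041 -0.0194] t 3.6 open 0.00031334446521453846
shift mm [ 1.6075 30.1305 -0.4892] turn [-0.0005 -0.0001 -0.002 ] ydir now 0.5403221893352802
```

View pics/w1.png

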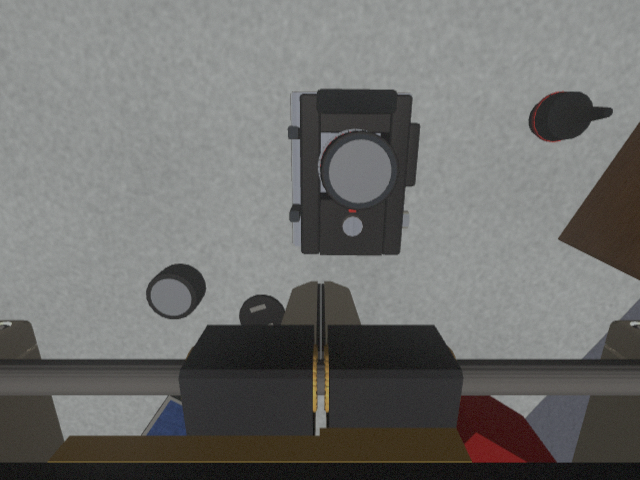

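The wrist view shows the lens circle centred at about (358,170), the button at (353,226), and the closed fingertips at (322,285).

Run:
```python
from h import *
import pickle
c=pickle.load(open("w1.pkl","rb"));p=cv2.imread("pics/w1.png");g=cv2.cvtColor(p,cv2.COLOR_BGR2GRAY)
def blob(u,v,t):
    m=((g>t)*255).astype('uint8');n,l,s,ce=cv2.connectedComponentsWithStats(m);k=l[v,u];print(s[k],ce[k]);return ce[k]
b=blob(353,226,90);l=blob(358,170,90)
B=ray("wrist",*b,.071,c);L=ray("wrist",*l,.114,c);print(B,L,np.linalg.norm((B-L)[:2]),np.degrees(np.arctan2(*(L-B)[[1,0]])))
d=np.load("w1.npy");print(d[226,353],d[170,358])
T=np.linalg.inv(c['extrinsics'])
for u,v in((353,226),(358,170)):print((T@[(u-c['cx'])/c['fx']*d[v,u],(v-c['cy'])/c['fy']*d[v,u],d[v,u],1])[:3])
plan([(.5762+B[0])/2,(.1647+B[1])/2,.286],.5423)
```

```text
[342 216  21  21 315] [352.1841 225.9302]
[ 329  139   62   64 3122] [359.6214 170.8382]
[0.5761 0.1639 0.071 ] [0.548  0.2118 0.114 ] 0.05558245002334471 120.3733130290814
0.32337883 0.26427442
[0.5766 0.1644 0.0723]
[0.5462 0.2118 0.117 ]
pos [0.5512 0.1479 0.4046] q [ 0.1723  0.0518  1.5719 -0.0001  1.5182 -0.3687] F [ 0.143   0.5879 -0.449 ] T [-0.0402 -0.1624  0.0636] t 3.65 open 0.0006436064236021975
shift mm [  1.2147  29.8717 118.566 ] turn [-0.0003 -0.0001 -0.0013] ydir now 0.540959119569972
```

Call:
apply_moves --series '[[[0,10,0],[0,0,0]],[[1,10,10],[0,0,0]],[[0,10,20],[0,0,0]],[[0,0,25],[0,0,0]],[[0,0,25],[0,0,0]],[[0,0,25],[0,0,0]],[[0,0,18],[0,0,0]],[[0,0,10],[0,0,0]],[[0,0,0],[0,0,0]],[[0,0,0],[0,0,0]],[[0,0,0],[0,0,0]]]'

```text
t: 4.57
tool_pos: [0.5771, 0.1646, 0.2735]
orientation: [1.543, 2.735, 0.002]
force: [0.3, -0.2, -0.2]
opening: 0.0006
gripper_force: 0.0
```

Call:
apply_moves --series '[[[0,0,2],[0,0,0]],[[0,0,2],[0,0,0]],[[0,0,2],[0,0,0]],[[0,0,0],[0,0,0]],[[0,0,0],[0,0,0]],[[0,0,0],[0,0,0]]]'

```text
t: 5.07
tool_pos: [0.5764, 0.1645, 0.2658]
orientation: [1.543, 2.737, 0.0]
force: [-0.5, -0.6, -0.2]
opening: 0.0006
gripper_force: 0.0
```

Call:
apply_moves --series '[[[0,0,2],[0,0,0]],[[0,0,2],[0,0,0]],[[0,0,2],[0,0,0]],[[0,0,2],[0,0,0]],[[0,0,0],[0,0,0]],[[0,0,0],[0,0,0]],[[0,0,0],[0,0,0]]]'

```text
t: 5.65
tool_pos: [0.5764, 0.1644, 0.2577]
orientation: [-1.543, -2.736, 0.0]
force: [0.2, -0.1, 0.1]
opening: 0.0004
gripper_force: 0.0
```

Call:
apply_moves --series '[[[0,0,1],[0,0,0]],[[0,0,1],[0,0,0]],[[0,0,0],[0,0,0]],[[0,0,0],[0,0,0]],[[0,0,0],[0,0,0]]]'

```text
t: 6.07
tool_pos: [0.5765, 0.1645, 0.2559]
orientation: [1.543, 2.736, 0.0]
force: [0.4, 0.8, 2.0]
opening: 0.0008
gripper_force: 0.7
```

Call:
apply_moves --series '[[[0,0,1],[0,0,0]],[[0,0,1],[0,0,0]],[[0,0,0.5],[0,0,0]],[[0,0,0],[0,0,0]],[[0,0,0],[0,0,0]],[[0,0,0],[0,0,0]]]'

```text
t: 6.57
tool_pos: [0.5765, 0.1644, 0.2532]
orientation: [1.543, 2.736, 0.0]
force: [1.5, 0.2, 2.5]
opening: 0.0009
gripper_force: 0.7
```

Call:
apply_moves --series '[[[0,0,0.5],[0,0,0]],[[0,0,0.5],[0,0,0]],[[0,0,0.5],[0,0,0]],[[0,0,0],[0,0,0]],[[0,0,0],[0,0,0]],[[0,0,0],[0,0,0]]]'

```text
t: 7.07
tool_pos: [0.5765, 0.1645, 0.2517]
orientation: [1.543, 2.736, 0.0]
force: [1.3, -0.0, 1.4]
opening: 0.0005
gripper_force: 0.9
```

Call:
apply_moves --series '[[[0,0,0.5],[0,0,0]],[[0,0,0],[0,0,0]],[[0,0,0],[0,0,0]],[[0,0,0],[0,0,0]]]'

```text
t: 7.4
tool_pos: [0.5765, 0.1645, 0.2514]
orientation: [1.543, 2.736, 0.0]
force: [0.6, 0.6, 3.3]
opening: 0.0007
gripper_force: 1.8
```

Call:
apply_moves --series '[[[0,0,0.5],[0,0,0]],[[0,0,0],[0,0,0]],[[0,0,0],[0,0,0]],[[0,0,0],[0,0,0]]]'

```text
t: 7.73
tool_pos: [0.5765, 0.1645, 0.2513]
orientation: [1.543, 2.736, 0.0]
force: [-1.0, -1.2, 6.1]
opening: 0.0007
gripper_force: 3.4
```

Call:
apply_moves --series '[[[0,0,0.3],[0,0,0]],[[0,0,0],[0,0,0]],[[0,0,0],[0,0,0]],[[0,0,0],[0,0,0]]]'

```text
t: 8.07
tool_pos: [0.5765, 0.1644, 0.2513]
orientation: [1.543, 2.736, 0.0]
force: [-2.5, -1.4, 9.1]
opening: 0.0006
gripper_force: 4.4
```

Button is at its hard stop (z fixed at 0.2513 as the force rises). Retract and go over the lens.

Call:
apply_moves --series '[[[0,0,-2],[0,0,0]],[[0,0,-5],[0,0,0]],[[0,0,-15],[0,0,0]],[[0,0,-25],[0,0,0]],[[0,0,-25],[0,0,0]],[[0,0,-25],[0,0,0]],[[0,0,-10],[0,0,0]],[[0,0,0],[0,0,0]],[[0,0,0],[0,0,0]]]'

```text
t: 8.82
tool_pos: [0.5763, 0.1644, 0.357]
orientation: [1.543, 2.737, 0.0]
force: [-0.6, 0.2, -0.7]
opening: 0.0005
gripper_force: 0.0
```

Call:
apply_moves --series '[[[0,0,0],[0,0,0]],[[10,0,0],[0,0,0]],[[20,0,0],[0,0,0]],[[15,0,0],[0,0,0]],[[10,0,0],[0,0,0]],[[0,0,0],[0,0,0]],[[0,0,0],[0,0,0]],[[0,0,0],[0,0,0]],[[0,0,0],[0,0,0]]]' --claw 1

```text
t: 9.57
tool_pos: [0.5482, 0.2111, 0.3574]
orientation: [1.543, 2.736, -0.0]
force: [-0.7, -0.1, -0.7]
opening: 0.0558
gripper_force: 0.0
```

Run:
```python
from h import *
plan([.548,.2117,.262],.5423)
p,d=robot.read_camera("wrist");cv2.imwrite("pics/w2.png",p)
```

```text
pos [0.5482 0.2111 0.3574] q [ 0.2803  0.1227  1.5833 -0.0003  1.4355 -0.2632] F [-0.6604 -0.1256 -0.7127] T [-0.0485 -0.1437 -0.0323] t 9.5667 open 0.055801865360193645
shift mm [ 0.6871  0.1243 95.4087] turn [0.     0.0003 0.0013] ydir now 0.5435829333410183
```

View pics/w2.png

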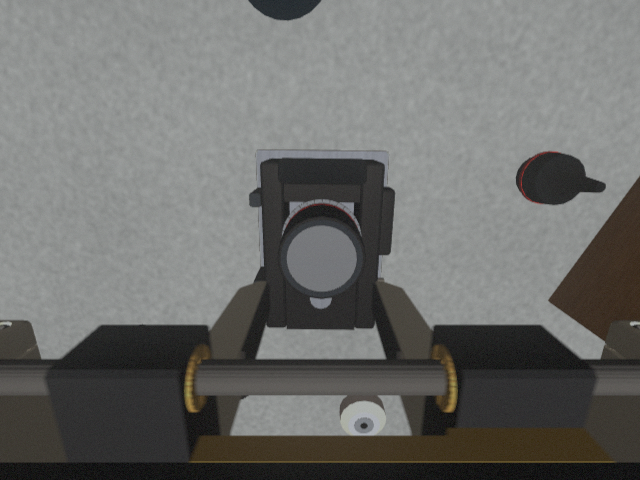

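The lens (321,257) sits centred between the opening fingers. I'll wait for the full opening, then descend.

Call:
apply_moves --series '[[[1,0,0],[0,0,0]],[[0,0,0],[0,0,0]],[[0,0,0],[0,0,0]],[[0,0,0],[0,0,0]],[[0,0,0],[0,0,0]],[[0,0,0],[0,0,0]]]'

```text
t: 10.12
tool_pos: [0.5475, 0.2123, 0.3574]
orientation: [1.543, 2.736, -0.0]
force: [0.0, -0.8, -0.9]
opening: 0.0924
gripper_force: 0.0
```

Call:
apply_moves --series '[[[0,0,15],[0,0,0]],[[0,0,15],[0,0,0]],[[0,0,15],[0,0,0]],[[0,0,15],[0,0,0]],[[0,0,15],[0,0,0]],[[0,0,10],[0,0,0]],[[0,0,10],[0,0,0]],[[0,0,0],[0,0,0]],[[0,0,0],[0,0,0]],[[0,0,0],[0,0,0]]]'

```text
t: 10.95
tool_pos: [0.5478, 0.2125, 0.2633]
orientation: [1.543, 2.736, 0.001]
force: [0.0, 0.3, 1.0]
opening: 0.0929
gripper_force: 0.0
```

Run:
```python
from h import *
plan([.548,.2117,.262],.5423)
```

```text
pos [0.5478 0.2125 0.2633] q [ 0.2828  0.2064  1.6689  0.      1.2651 -0.2613] F [0.0061 0.2768 0.9566] T [-0.0297 -0.2245  0.0908] t 10.95 open 0.09285270974513213
shift mm [-0.7775 -0.2461  1.33  ] turn [0.0011 0.0003 0.0017] ydir now 0.5440395462461047
```

Call:
apply_moves --series '[[[-0.7,0,1],[0,0,0]],[[0,0,0],[0,0,0]],[[0,0,0],[0,0,0]],[[0,0,0],[0,0,0]],[[0,0,0],[0,0,0]],[[0,0,0],[0,0,0]],[[0,0,0],[0,0,0]],[[0,0,0],[0,0,0]],[[0,0,0],[0,0,0]],[[0,0,0],[0,0,0]]]' --claw 0.55 --newtons 14

```text
t: 11.78
tool_pos: [0.5479, 0.2118, 0.2617]
orientation: [1.543, 2.736, 0.001]
force: [0.7, -0.0, 1.4]
opening: 0.0617
gripper_force: 14.0
```

Run:
```python
from h import *
plan([.548,.2117,.262],.5423)
```

```text
pos [0.5479 0.2118 0.2617] q [ 0.2816  0.2082  1.67    0.0001  1.2628 -0.2624] F [ 0.7458 -0.0182  1.3901] T [ 0.022  -0.2101  0.039 ] t 11.7833 open 0.061672412118421116
shift mm [-0.1525 -0.0105 -0.2906] turn [0.0006 0.0001 0.0017] ydir now 0.5439814747617396
```

Call:
apply_moves --series '[[[0,0,0],[0,0,-0.04]],[[0,0,0],[0,0,-0.06]],[[0,0,0],[0,0,-0.06]],[[0,0,0],[0,0,-0.04]],[[0,0,0],[0,0,0]],[[0,0,0],[0,0,0]],[[0,0,0],[0,0,0]]]'

```text
t: 12.37
tool_pos: [0.5479, 0.2117, 0.2617]
orientation: [1.264, 2.876, 0.0]
force: [0.2, -0.6, 2.9]
opening: 0.0619
gripper_force: 14.0
```

Run:
```python
from h import *
plan([.548,.2117,.262],.5423)
```

```text
pos [0.5479 0.2117 0.2617] q [ 0.2815  0.2081  1.6701 -0.0001  1.263  -0.461 ] F [ 0.1963 -0.5761  2.8859] T [-0.1512 -0.0057  0.0209] t 12.3667 open 0.061865024911920606
shift mm [-0.109   0.061  -0.3171] turn [0.0003 0.0002 0.2003] ydir now 0.7425741429543392
```

Call:
apply_moves --series '[[[0,0,0],[0,0,-0.06]],[[0,0,0],[0,0,-0.08]],[[0,0,0],[0,0,-0.08]],[[0,0,0],[0,0,-0.08]],[[0,0,0],[0,0,-0.08]],[[0,0,0],[0,0,-0.08]],[[0,0,0],[0,0,-0.08]],[[0,0,0],[0,0,-0.06]],[[0,0,0],[0,0,-0.05]],[[0,0,0],[0,0,0]],[[0,0,0],[0,0,0]],[[0,0,0],[0,0,0]]]'

```text
t: 13.37
tool_pos: [0.5478, 0.2118, 0.2616]
orientation: [0.281, 3.129, 0.0]
force: [-0.2, -0.3, 4.7]
opening: 0.0621
gripper_force: 14.0
```

Run:
```python
from h import *
plan([.548,.2117,.262],.5423)
p,d=robot.read_camera("wrist");cv2.imwrite("pics/w3.png",p[150:450,120:520])
```

```text
pos [0.5478 0.2118 0.2616] q [ 0.2816  0.2083  1.6702  0.0001  1.2629 -1.1103] F [-0.236  -0.2894  4.693 ] T [-0.0023 -0.0832  0.0159] t 13.3667 open 0.06211922691429695
shift mm [-0.1692 -0.0897 -0.4083] turn [0.0002 0.0001 0.8496] ydir now 1.391882737808499
```

View pics/w3.png

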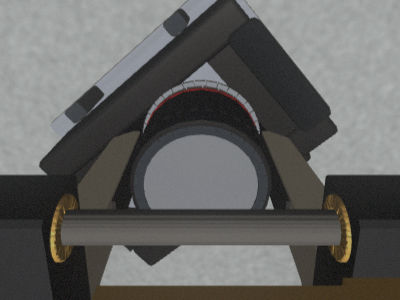

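Call:
apply_moves --series '[[[0,0,0],[0,0,-0.03]],[[0,0,0],[0,0,-0.03]],[[0,0,0],[0,0,0]],[[0,0,0],[0,0,0]]]' --newtons 10

```text
t: 13.75
tool_pos: [0.5478, 0.2118, 0.2615]
orientation: [0.186, 3.136, 0.0]
force: [-0.4, 0.1, 3.7]
opening: 0.0617
gripper_force: 10.0
```

```bash
cat > c.py <<'E'
from h import *
s=robot.read_state();A=R.from_rotvec(s['orientation']).as_matrix();print(s['tool_pos'],np.arctan2(A[1,1],A[0,1]),s['force'],s['wrist_torque'],'tq6',s['joint_torque'][5],s['gripper_force'],s['t'])
E
python3 c.py
```

```text
[0.5478 0.2118 0.2615] 1.4523168264179136 [-0.4189  0.0962  3.6676] [-0.0059 -0.1424  0.0382] tq6 -0.18637397792190313 10.000196546316147 13.75
```

Call:
apply_moves --series '[[[0,0,0],[0,0,-0.03]],[[0,0,0],[0,0,-0.03]],[[0,0,0],[0,0,0]],[[0,0,0],[0,0,0]]]'

```text
t: 14.08
tool_pos: [0.5478, 0.2118, 0.2615]
orientation: [0.092, 3.14, 0.0]
force: [0.1, 0.4, 4.7]
opening: 0.062
gripper_force: 10.0
```

```bash
python3 c.py
```

```text
[0.5478 0.2118 0.2615] 1.512077233424609 [0.0573 0.4233 4.655 ] [-0.0101 -0.1503  0.0666] tq6 -0.18129297997802496 10.00025287270546 14.0833
```

Call:
apply_moves --series '[[[0,0,0],[0,0,-0.03]],[[0,0,0],[0,0,-0.03]],[[0,0,0],[0,0,0]],[[0,0,0],[0,0,0]]]'

```text
t: 14.42
tool_pos: [0.5478, 0.2118, 0.2615]
orientation: [-0.002, 3.142, -0.0]
force: [0.4, -0.4, 3.6]
opening: 0.0619
gripper_force: 10.0
```

```bash
python3 c.py
```

```text
[0.5478 0.2118 0.2615] 1.5720246614771156 [ 0.3778 -0.3815  3.6423] [-0.0296 -0.1416  0.0399] tq6 -0.1794276712462306 10.000213533639908 14.4167
```

Call:
apply_moves --series '[[[0,0,0],[0,0,-0.03]],[[0,0,0],[0,0,-0.03]],[[0,0,0],[0,0,0]],[[0,0,0],[0,0,0]]]'

```text
t: 14.75
tool_pos: [0.5478, 0.2118, 0.2614]
orientation: [0.096, -3.14, 0.0]
force: [-0.1, -0.6, 3.5]
opening: 0.062
gripper_force: 10.0
```

```bash
python3 c.py
```

```text
[0.5478 0.2118 0.2614] 1.6319869737689734 [-0.1097 -0.638   3.5446] [-0.0452 -0.1649  0.0903] tq6 -0.1790023036301136 10.000196546316147 14.75
```

Call:
apply_moves --series '[[[0,0,0],[0,0,0]],[[0,0,0],[0,0,-0.03]],[[0,0,0],[0,0,-0.02]],[[0,0,0],[0,0,0]],[[0,0,0],[0,0,0]]]' --newtons 15

```text
t: 15.17
tool_pos: [0.5478, 0.2118, 0.2614]
orientation: [0.176, -3.137, 0.0]
force: [-0.3, -0.1, 3.7]
opening: 0.0621
gripper_force: 15.0
```

```bash
python3 c.py
```

```text
[0.5478 0.2118 0.2614] 1.6830128023525242 [-0.284  -0.1006  3.6948] [-0.0261 -0.0463  0.0072] tq6 -0.1192073430866003 15.000268667936325 15.1667
```

Call:
apply_moves --series '[[[0,0,0],[0,0,-0.03]],[[0,0,0],[0,0,-0.02]],[[0,0,0],[0,0,0]],[[0,0,0],[0,0,0]]]'

```text
t: 15.5
tool_pos: [0.5478, 0.2118, 0.2614]
orientation: [-0.255, 3.131, -0.0]
force: [0.4, -1.2, 4.3]
opening: 0.0619
gripper_force: 15.0
```

```bash
python3 c.py
```

```text
[0.5478 0.2118 0.2614] 1.7330969111337045 [ 0.3903 -1.1641  4.2712] [-0.0431 -0.1055 -0.0433] tq6 -0.12402153108268976 15.000299513339996 15.5
```

Call:
apply_moves --series '[[[0,0,0],[0,0,-0.02]],[[0,0,0],[0,0,-0.02]],[[0,0,0],[0,0,0]],[[0,0,0],[0,0,0]]]' --newtons 12

```text
t: 15.83
tool_pos: [0.5478, 0.2118, 0.2614]
orientation: [0.319, -3.125, 0.0]
force: [-0.4, -0.6, 4.0]
opening: 0.0616
gripper_force: 12.0
```

```bash
python3 c.py
```

```text
[0.5478 0.2118 0.2614] 1.774001808917957 [-0.4475 -0.5861  4.0132] [-0.0351 -0.1507  0.0115] tq6 -0.13310242909938097 12.000166475772858 15.8333
```

Call:
apply_moves --series '[[[0,0,0],[0,0,-0.02]],[[0,0,0],[0,0,-0.02]],[[0,0,0],[0,0,0]],[[0,0,0],[0,0,0]]]'

```text
t: 16.17
tool_pos: [0.5478, 0.2118, 0.2615]
orientation: [-0.381, 3.118, 0.0]
force: [0.4, 0.7, 4.1]
opening: 0.0619
gripper_force: 12.0
```

```bash
python3 c.py
```

```text
[0.5478 0.2118 0.2615] 1.814155183941958 [0.4143 0.6776 4.0655] [ 0.0957 -0.1785  0.0136] tq6 -0.16263113357126713 12.000260800123215 16.1667
```

Call:
apply_moves --series '[[[0,0,0],[0,0,-0.02]],[[0,0,0],[0,0,-0.02]],[[0,0,0],[0,0,0]],[[0,0,0],[0,0,0]]]'

```text
t: 16.5
tool_pos: [0.5479, 0.212, 0.2615]
orientation: [-0.443, 3.11, 0.001]
force: [1.1, 2.6, 3.6]
opening: 0.0619
gripper_force: 12.0
```

```bash
python3 c.py
```

```text
[0.5479 0.212  0.2615] 1.8541223671898832 [1.0664 2.5546 3.6125] [ 0.5431 -0.4089 -0.1748] tq6 -0.3121574688702822 12.000332772731781 16.5
```

Stop felt (torque and side force rise at ~75°). Ease back slightly and lift gently.

Call:
apply_moves --series '[[[0,0,0],[0,0,0.012]],[[0,0,0],[0,0,0]],[[0,0,-1],[0,0,0]],[[0,0,-1],[0,0,0]],[[0,0,0],[0,0,0]],[[0,0,0],[0,0,0]]]' --newtons 18

```text
t: 17.0
tool_pos: [0.5478, 0.2118, 0.2636]
orientation: [-0.425, 3.112, 0.0]
force: [2.3, 2.8, 2.3]
opening: 0.0622
gripper_force: 18.0
```

```bash
python3 c.py
```

```text
[0.5478 0.2118 0.2636] 1.8420357660949023 [2.3122 2.8369 2.2854] [ 0.8593 -0.5258 -0.0533] tq6 -0.04748545470647514 18.00086349248886 17.0
```

Call:
apply_moves --series '[[[0,0,-1],[0,0,0]],[[0,0,-1],[0,0,0]],[[0,0,0],[0,0,0]],[[0,0,0],[0,0,0]]]'

```text
t: 17.33
tool_pos: [0.5474, 0.2114, 0.2649]
orientation: [0.424, -3.111, 0.001]
force: [0.4, 0.3, -0.1]
opening: 0.0617
gripper_force: 18.0
```

```bash
python3 c.py
```

```text
[0.5474 0.2114 0.2649] 1.8419309284716303 [ 0.3569  0.2634 -0.0513] [ 0.0703 -0.2391  0.0306] tq6 0.0150932528777048 17.99958050251007 17.3333
```

Call:
apply_moves --series '[[[0,0,-2],[0,0,0]],[[0,0,-2],[0,0,0]],[[0,0,0],[0,0,0]],[[0,0,0],[0,0,0]]]'

```text
t: 17.67
tool_pos: [0.5476, 0.2117, 0.2693]
orientation: [0.425, -3.112, 0.0]
force: [0.8, 0.5, -1.4]
opening: 0.0615
gripper_force: 18.0
```

```bash
python3 c.py
```

```text
[0.5476 0.2117 0.2693] 1.841980470838886 [ 0.7949  0.5156 -1.4258] [ 0.0797 -0.068  -0.0544] tq6 -0.0003747157370526111 17.9987570643425 17.6667
```

Call:
apply_moves --series '[[[0,0,-5],[0,0,0]],[[0,0,-10],[0,0,0]],[[0,0,-15],[0,0,0]],[[0,0,-20],[0,0,0]],[[0,0,-15],[0,0,0]],[[0,0,-5],[0,0,0]],[[0,0,0],[0,0,0]],[[0,0,0],[0,0,0]],[[0,0,0],[0,0,0]]]'

```text
t: 18.42
tool_pos: [0.5474, 0.2117, 0.3382]
orientation: [0.424, -3.111, 0.0]
force: [-0.1, 0.4, -1.4]
opening: 0.0616
gripper_force: 18.0
```

Run:
```python
from h import *
plan([.565,-.228,.335],1.571)
```

```text
pos [0.5474 0.2117 0.3382] q [ 0.2816  0.1357  1.6048  0.0001  1.4028 -1.5604] F [-0.104   0.3627 -1.4348] T [ 0.1212 -0.1008 -0.0097] t 18.4167 open 0.06164631183209762
shift mm [ 100.8131 -428.3267    3.4108] turn [-0.0002 -0.0018  0.271 ] ydir now 1.8420096684601357
```

Call:
apply_moves --series '[[[2,-9,0],[0,0,0]],[[4,-17,0],[0,0,0]],[[4.4,-18.8,0],[0,0,0]],[[4.4,-18.8,0],[0,0,0]],[[4.4,-18.8,0],[0,0,0]],[[4.4,-18.8,0],[0,0,0]],[[4.4,-18.8,0],[0,0,0]],[[4.4,-18.8,0],[0,0,0]],[[4.4,-18.8,0],[0,0,0]],[[4.4,-18.8,0],[0,0,0]],[[4.4,-18.8,0],[0,0,0]],[[4.4,-18.8,0],[0,0,0]]]'

```text
t: 19.42
tool_pos: [0.5564, -0.0093, 0.3383]
orientation: [0.424, -3.111, -0.0]
force: [0.1, 1.1, -2.6]
opening: 0.062
gripper_force: 18.0
```

Call:
apply_moves --series '[[[4.4,-18.8,0],[0,0,0]],[[4.4,-18.8,0],[0,0,0]],[[4.4,-18.8,0],[0,0,0]],[[4.4,-18.8,0],[0,0,0]],[[4.4,-18.8,0],[0,0,0]],[[4.4,-18.8,0],[0,0,0]],[[4.4,-18.8,0],[0,0,0]],[[4.4,-18.8,0],[0,0,0]],[[4.4,-18.8,0],[0,0,0]],[[4.4,-18.8,0],[0,0,0]],[[4,-17,0],[0,0,0]],[[2,-9,0],[0,0,0]]]'

```text
t: 20.42
tool_pos: [0.5653, -0.2296, 0.3382]
orientation: [0.422, -3.111, -0.001]
force: [0.8, 1.1, -2.3]
opening: 0.0615
gripper_force: 18.0
```

Call:
apply_moves --series '[[[0,0,0],[0,0,0]],[[0,0,0],[0,0,0]],[[0,0,0],[0,0,0]],[[0,0,0],[0,0,0]]]'

```text
t: 20.75
tool_pos: [0.5661, -0.2264, 0.3393]
orientation: [0.426, -3.112, -0.001]
force: [-0.0, -0.5, -2.7]
opening: 0.0617
gripper_force: 18.0
```

Run:
```python
from h import *
plan([.565,-.228,.213],1.842)
p,d=robot.read_camera("scene");cv2.imwrite("pics/s1.png",p)
```

```text
pos [ 0.5661 -0.2264  0.3393] q [-0.4646  0.1944  1.5376  0.0003  1.4101 -2.3076] F [-0.0428 -0.453  -2.7276] T [ 0.1077 -0.1423 -0.0302] t 20.75 open 0.061713012019085314
shift mm [  1.4819  -1.3284 126.2646] turn [ 0.0006 -0.0002  0.001 ] ydir now 1.842992381524811
```

View pics/s1.png

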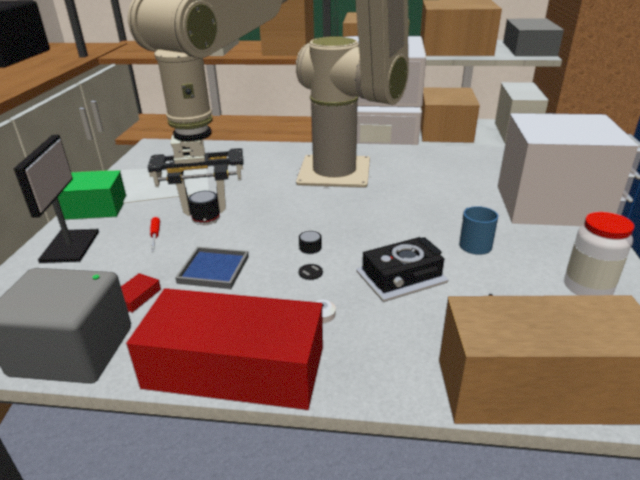

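The scene view shows the lens held upright at (204,207) above the tray, with the camera mount bare at (405,252).

Call:
apply_moves --series '[[[1.5,-1.5,10],[0,0,0]],[[0,0,15],[0,0,0]],[[0,0,20],[0,0,0]],[[0,0,20],[0,0,0]],[[0,0,20],[0,0,0]],[[0,0,15],[0,0,0]],[[0,0,10],[0,0,0]],[[0,0,5],[0,0,0]],[[0,0,0],[0,0,0]],[[0,0,0],[0,0,0]],[[0,0,0],[0,0,0]]]'

```text
t: 21.72
tool_pos: [0.5656, -0.2295, 0.2258]
orientation: [-0.425, 3.111, -0.002]
force: [0.0, -0.4, -1.7]
opening: 0.0618
gripper_force: 18.0
```

Call:
apply_moves --series '[[[0,0,2],[0,0,0]],[[0,0,2],[0,0,0]],[[0,0,2],[0,0,0]],[[0,0,0],[0,0,0]],[[0,0,0],[0,0,0]],[[0,0,0],[0,0,0]]]'

```text
t: 22.22
tool_pos: [0.565, -0.2292, 0.2184]
orientation: [0.425, -3.113, -0.0]
force: [-0.2, 0.2, -1.1]
opening: 0.0615
gripper_force: 18.0
```

Run:
```python
from h import *
plan([.565,-.228,.213],1.842)
```

```text
pos [ 0.565  -0.2292  0.2184] q [-0.4695  0.3162  1.6278 -0.      1.1977 -2.3114] F [-0.2023  0.1666 -1.1102] T [ 0.0783 -0.128  -0.0029] t 22.2167 open 0.06148623777814027
shift mm [-0.2954  1.209   5.4329] turn [ 0. -0. -0.] ydir now 1.8419637559643984
```

Call:
apply_moves --series '[[[0,1,1],[0,0,0]],[[0,0,1],[0,0,0]],[[0,0,1],[0,0,0]],[[0,0,0],[0,0,0]],[[0,0,0],[0,0,0]],[[0,0,0],[0,0,0]]]'

```text
t: 22.72
tool_pos: [0.5648, -0.2283, 0.2154]
orientation: [0.425, -3.113, -0.0]
force: [-0.5, 0.3, -2.8]
opening: 0.062
gripper_force: 18.0
```

Call:
apply_moves --series '[[[0,0,1],[0,0,0]],[[0,0,0.5],[0,0,0]],[[0,0,0],[0,0,0]],[[0,0,0],[0,0,0]],[[0,0,0],[0,0,0]]]'

```text
t: 23.13
tool_pos: [0.5648, -0.2283, 0.2139]
orientation: [0.425, -3.113, -0.0]
force: [-0.4, -0.1, -1.9]
opening: 0.062
gripper_force: 18.0
```

Call:
apply_moves --series '[[[0,0,0.5],[0,0,0]],[[0,0,0],[0,0,0]],[[0,0,0],[0,0,0]],[[0,0,0],[0,0,0]]]'

```text
t: 23.47
tool_pos: [0.5648, -0.2283, 0.2134]
orientation: [-0.425, 3.113, -0.0]
force: [0.1, 0.0, -1.7]
opening: 0.0618
gripper_force: 18.0
```

Call:
apply_moves --series '[[[0,0,0.7],[0,0,0]],[[0,0,0],[0,0,0]],[[0,0,0],[0,0,0]],[[0,0,0],[0,0,0]]]'

```text
t: 23.8
tool_pos: [0.5648, -0.2283, 0.2127]
orientation: [0.425, -3.113, -0.0]
force: [1.5, 0.6, -2.4]
opening: 0.0618
gripper_force: 18.0
```

Call:
apply_moves --series '[[[0,0,0.7],[0,0,0]],[[0,0,0],[0,0,0]],[[0,0,0],[0,0,0]],[[0,0,0],[0,0,0]]]'

```text
t: 24.13
tool_pos: [0.5649, -0.2283, 0.2122]
orientation: [-0.425, 3.112, -0.0]
force: [0.5, 1.1, -0.1]
opening: 0.0618
gripper_force: 18.0
```

Call:
apply_moves --series '[[[0,0,0.5],[0,0,0]],[[0,0,0],[0,0,0]],[[0,0,0],[0,0,0]],[[0,0,0],[0,0,0]]]'

```text
t: 24.47
tool_pos: [0.5649, -0.2283, 0.2122]
orientation: [-0.425, 3.112, -0.0]
force: [-1.9, 2.3, 5.8]
opening: 0.0619
gripper_force: 18.0
```

Contact with the floor. Release (opening partly) and rise.

Call:
apply_moves --series '[[[0,0,-0.4],[0,0,0]],[[0,0,0],[0,0,0]],[[0,0,0],[0,0,0]],[[0,0,0],[0,0,0]],[[0,0,0],[0,0,0]],[[0,0,0],[0,0,0]]]' --claw 0.9

```text
t: 24.97
tool_pos: [0.5648, -0.2282, 0.2118]
orientation: [0.425, -3.113, -0.0]
force: [0.1, 0.7, 0.5]
opening: 0.0832
gripper_force: 0.0
```

Call:
apply_moves --series '[[[0,0,-5],[0,0,0]],[[0,0,-10],[0,0,0]],[[0,0,-20],[0,0,0]],[[0,0,-25],[0,0,0]],[[0,0,-25],[0,0,0]],[[0,0,-25],[0,0,0]],[[0,0,-25],[0,0,0]],[[0,0,-15],[0,0,0]],[[0,0,-5],[0,0,0]],[[0,0,0],[0,0,0]],[[0,0,0],[0,0,0]],[[0,0,0],[0,0,0]]]'

```text
t: 25.97
tool_pos: [0.5644, -0.2281, 0.3653]
orientation: [0.424, -3.111, -0.002]
force: [-0.2, 0.2, 0.8]
opening: 0.0836
gripper_force: 0.0
```

Run:
```python
from h import *
import pickle
c=robot.calibration("wrist");p,d=robot.read_camera("wrist");cv2.imwrite("pics/w4.png",p)
W=world("wrist",d)[...,:3]; m=W[(abs(W[...,0]-.565)<.06)&(abs(W[...,1]+.228)<.06)&(W[...,2]>.055)&(W[...,2]<.08)]
(ce,r)=cv2.minEnclosingCircle(m[:,:2].astype(np.float32));print(ce,r,np.percentile(m[:,2],[5,50,95]),len(m))
```

```text
(0.5638189315795898, -0.22871187329292297) 0.031211163848638535 [0.0646 0.0661 0.0673] 3915
```

View pics/w4.png

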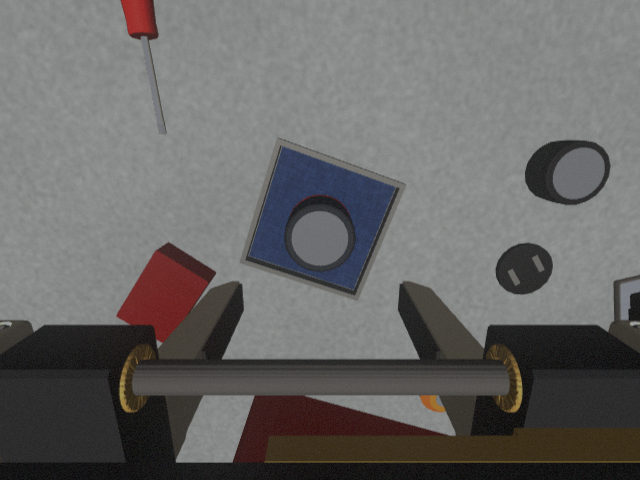

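The lens stands upright at (320,237) in the middle of the blue tray. It measures about 1 mm off centre with its top at 66 mm, and the gripper is clear of it.

```bash
python3 -c "
from plant import robot
print(robot.close_job())"
```

```text
the job is handed in; nothing more can be done
None
```

I pressed the release button fully in, turned the lens about 75° to its stop, lifted it off and stood it glass up about 1 mm from the tray centre; the job was handed in at about 26 s, with no verdict shown.

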